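# Take the tablet tester out of its transport lock

## Robot

A 7-joint arm with a two-finger parallel gripper is mounted at the origin on the work surface. World frame = base frame: x ahead of the robot, y to its left, z up, the work surface at z = 0. Lengths are in m, angles in rad, forces in N, time in s.
With the tool pointing down it reaches from about 0.425 to 0.95 m from the base axis. Payload 4.7 kg.
Tool frame: the origin (TCP) lies at the very end of the fingers, on their centre line; the grasp point (between the pads) lies 19 mm behind it; x points along the fingers, y is the direction in which the jaws open and shut, and the axes are right-handed (so a half turn about x gives the same grasp; the last joint's range is limited). The gripper opens to 87 mm and grips with 3 to 60 N. Pads are 19 mm wide; open, the fingers measure 117 mm over their backs; the gripper's body (75 mm by 190 mm) begins 51 mm behind the grasp point.
Start: joints at [1.205, 0.469, -0.049, 1.532, 0.024, 1.141, -0.082], TCP at [0.223, -0.637, 0.199] pointing down, gripper open.
Joint ranges: [-2.59, 2.59], [-0.33, 1.99], [-1.39, 1.29], [0.1, 2.45], [-1.04, 4.18], [0.21, 1.99], [-2.66, 2.66]. Speed limits (rad/s): [2.57, 2.57, 3.14, 3.14, 3.14, 3.14, 3.14].

## Interface

Orientations are given as a unit quaternion [w, x, y, z].
In Python, from workcell import readout, snapshot, env, look_for gives the robot as it stands. The module is installed in compiled form; this text tells all that it offers.
- The arm moves only by the tool apply_moves, never from a script. Its argument "deltas" is a list of rows, each an object of numbers: "dx", "dy", "dz": the shift along the world's x, y, z in cm; "twist": the turn about the world's z in degrees; "gripper": the opening, from -1 (shut) to 1 (fully open), so that 0 is half open. In form: [{"dx": .., "dy": .., "dz": .., "twist": .., "gripper": ..}, ...]. A call has exactly 8 rows; each row shifts and turns the pose as measured when the row begins; what a row does not reach is not made up. A row lasts 1/8 s, in which the tool goes at most 62.5 mm and 10.7 degrees, less where a joint would pass 70% of its speed; a pose out of reach is approached as far as the arm can. A call with a gripper value outside its range is refused whole. The fingers move at their own pace and stop on an object; "squeeze" is the grip in N (left out, the last holds). Time passes only in rows, so rows that do not move let the fingers close, or fill a call up. It gives the time, the measured TCP pose, the force and the opening at its end, in the units of the state.
- readout.read_state(): the state, without advancing time (a new reading comes with each control period).
- snapshot(name): name is "scene" or "side" or "wrist"; returns a dict with "img" (480x640x3 uint8, red, green, blue), "range_z" (480x640 float32, m along the optical axis (not along the pixel's ray), 0 where there is no reading), "camera_matrix" (3x3 intrinsics, pixels), "world_from_camera" (4x4, takes a point from camera to world coordinates). Camera axes: x right, y down, z forward; pixel columns grow to the right and rows downward; lengths in m; the calibration is good to about 2 mm. The wrist camera is an equidistant fisheye: a pixel r from the principal point sees the ray r / f radians off the axis. A picture is of the moment at which its call begins.
- env.close_job(): hands the job in, once; it reports no verdict.
Trained networks look in a picture, given as the dict that the camera call returned (one of the last four; its "shot" number tells which), for a name from the list of things; names that differ only in an ending like _2 or _b are one class to them, and where a whole thing is asked for, a point or a joint stands for the part that bears it (a point fixed in the world has none). Each returns a list of dicts, best first, with "conf" (0 to 1); they miss things now and then, are a little off and sometimes report something else, mostly with a low value. They report only what shows in the picture. A call takes as long as a camera call. They do not tell look-alikes from the thing itself.
- look_for(picture, thing): "rect" ([left, top, width, height] in pixels, round what is visible of it).
The state is a dict: "time": time; "joint_positions": joint angles; "dq": joint speeds; "joint_torque": joint torques, N m; "tool_pos": TCP position; "tcp_rot": TCP orientation; "wrist_force": force on the tool from outside, world axes, zero at the start; "wrist_torque": the same for the moment, N m; "width": opening from 0.0 (shut) to 1.0 (fully open).
Only numpy, scipy, OpenCV 4.12 (cv2) and the standard library are available. Lean on these libraries where they do the work, as an engineer would, in place of code of your own. Each camera call takes 0.05 s, during which the arm holds its last target. There are 200 camera calls.

## Task

Draw the blue-handled transport pin out of the sloping lock block on the cream tester and park it in the aluminium keeper at the machine's side: slide its thin waist into the notch from the open end, feel it to the bottom without forcing it, and let it down so that its collar drops behind the yellow lips, flat on the keeper, and the pin hangs upright. Then fit the red tee handle from the bench fully home on the tester's square shaft. Do not drop the pin onto the bench, leave everything else where it stands, and let go of both parts.

Things in the scene. Friction and masses are not known exactly. Their poses are not given: they have to be found in the camera images.
- tester: cream sheet-metal cabinet 250 (x) x 240 (y) x 95 high, fixed, upright; origin under its centre, z up, front -x. It carries, at fixed places, the lock (mouth at x -50, y +20), the keeper (x -30, y +168) and the shaft (x -45, y -75). At its rear a steel column 182 high above the top (x +90, y -85) with an arm towards +y over a clear cup.
- lock: dark steel lock block 44 x 44 x 40 on the tester's top, sloping 30 degrees so that the pin's handle leans to the front. Origin: centre of the bore's mouth in the upper face (146 above the bench); z points out along the bore (draw the pin along +z). Bore 17.6 across, through.
- pin: transport pin, at first home in the lock. Origin: centre of the collar's underside; z along the pin towards the handle. Blue round handle, diameter 20, from z +4 to +44; steel collar diameter 24, z 0 to +4; waist diameter 10, z -22 to 0; nose diameter 16, z -44 to -22, with a tapered end. About 90 g.
- pin_nose (a point): end of the pin's nose, 44 below the collar's underside on the pin's axis
- keeper: aluminium plate 8 thick at the tester's +y side, top 100 above the bench; its notch, 13 wide, opens to -x with a flare from x -30 to -45. Origin: parked pin's axis, on the plate's top; axes as the tester's. Notch bottom at x +5.5; plate y -48 to +24. Yellow lips 4 high at x -23 to -14 beside the notch: slide the pin in with its collar's underside 5 to 13 above the plate, then let it down.
- shaft: square steel shaft 14 x 14, standing 31 above its round shoulder (diameter 34); a stiff drive lets it turn about z. Origin: centre of the shoulder's top, 115 above the bench; x and y square to the shaft's flats.
- tee: red tee handle standing upright on the bench: square hub 34 x 34 x 40 with a square bore 16 x 16 right through along z, chamfered below, bore square to the hub's sides; two wings along x to +-50, 14 wide (y), z 22 to 38. Origin: centre of the hub's underside. Grip the hub across y. 110 g.
- collar: bystander: black collar with a round bore, diameter 44, 30 high; origin under its centre
- jar: bystander: small amber jar, diameter 42, 58 high; origin under its centre
- beaker: bystander: white beaker, diameter 66, 75 high; origin under its centre
- driver: bystander: orange screwdriver lying on the bench, 190 long along x
- dish: bystander: green glass dish on the tester's top at the rear, diameter 48, 12 high; origin under its centre
Things that resemble listed ones, but are neither listed nor needed, are in the scene too. Of the things that look like the tee, the middle-sized one is meant.

How it is judged:
On the way, in this order (a step that is already met when the one before it is completed fails the run):
1. the pin is drawn clear of the lock's bore (z of pin_nose in the frame of lock above 0.003 m), for 0.1 s.
2. the pin is parked in the keeper's notch, upright, collar flat on the plate behind the lips, and let go (x of pin in the frame of keeper between -0.005 and 0.003 m and y of pin in the frame of keeper between -0.004 and 0.004 m and z of pin in the frame of keeper between -0.0025 and 0.0025 m and angle between pin's own z axis and vertical below 0.12 rad and contact force between the fingers and pin below 0.1 N), for 0.3 s.
3. the tee handle is fully home on the square shaft (horizontal distance between tee and shaft below 0.003 m and z of tee in the frame of shaft between -0.003 and 0.003 m and angle between tee's own z axis and vertical below 0.06 rad), for 0.2 s.
At the end, for the whole second after the job is handed in: The pin hangs in the keeper's notch: its origin within -5 to +3 mm (x), 4 mm (y) and 2.5 mm (z) of the keeper's origin, upright within 0.12 rad; the tee handle sits on the square shaft within 3 mm of its axis and of its shoulder, upright within 0.06 rad; both released and at rest (all of step 2 and all of step 3 and contact force between the fingers and tee below 0.1 N and linear speed of each of pin, tee below 0.02 m/s); the robot touches nothing.
It fails at once if the pin is dropped onto the bench (height (world z) of pin below 0.06 m).
It fails at once if the pin is forced in the keeper (over 40 N) (contact force between pin and keeper above 40 N).
It fails at once if a bystander (collar, jar, beaker, screwdriver, dish) is shifted by more than 30 mm (distance of any of collar, jar, beaker, driver, dish from where it was at the start of the episode above 0.03 m).
It also fails if it takes over 72 s, if anything falls off the work surface, if the arm or the gripper's body presses on something with over 40 N, if the wrist force passes 120 N, or if a joint passes its speed limit or range.

## Working session

There is one attempt and no reset: what is moved stays moved. The work goes in short steps, Python scripts to look and compute and a tool call to move; the robot and the scene stay as the last step left them, time stands still between calls to the robot, and variables do not carry over. Pictures are saved under pics/ and viewed, about 8 in all and at most 12, crops included, and the job is handed in when it is done.

Besides the shell and the picture viewer there is one more tool, called after "Request:" as name(argument=value, ...), one argument or row to a line, values as JSON. apply_moves: Moves the arm, as the interface text tells. Its arguments: {"type":"object","properties":{"deltas":{"type":"array","items":{"type":"object","properties":{"dx":{"type":"number"},"dy":{"type":"number"},"dz":{"type":"number"},"twist":{"type":"number"},"gripper":{"type":"number"}}}},"squeeze":{"type":"number"}},"required":["deltas"]}

```bash
mkdir -p pics; cat > h.py <<'E'
import numpy as np,cv2
from workcell import readout,snapshot,env,look_for
def pts(s):
    K=s["camera_matrix"];z=s["range_z"];v,u=np.mgrid[0:480,0:640]
    P=np.stack([(u-K[0,2])/K[0,0]*z,(v-K[1,2])/K[1,1]*z,z],-1)
    T=s["world_from_camera"];return P@T[:3,:3].T+T[:3,3]
def save(n,im): cv2.imwrite("pics/"+n,cv2.cvtColor(np.ascontiguousarray(im),cv2.COLOR_RGB2BGR))
E
python3 - <<'E'
from h import *
print(readout.read_state())
for c in("scene","side"):
    s=snapshot(c);save(c+"0.png",s["img"]);np.savez("/tmp/"+c,**{k:s[k] for k in("img","range_z","camera_matrix","world_from_camera")})
    P=pts(s)
    for t in("tester","lock","pin","keeper","shaft","tee","dish"):
        for r in look_for(s,t)[:4]:
            l,tp,w,h=map(int,r["rect"]);q=P[tp+h//2,l+w//2]
            print(c,t,round(r["conf"],2),[l,tp,w,h],q.round(3))
    print(s["world_from_camera"].round(3))
E
```

```text
{'time': 0.0, 'joint_positions': array([ 1.20505112,  0.46943903, -0.04858675,  1.53370006,  0.02406399,
        1.14103682, -0.08231181]), 'dq': array([ 0.00049469,  0.00164556, -0.00198258, -0.0014612 ,  0.00076987,
       -0.00133517,  0.00048781]), 'joint_torque': array([ 2.24482578e-04, -5.07982278e+01, -8.02108040e-02, -2.36160350e+01,
       -6.12336514e-02,  3.79487139e-02,  1.88184545e-04]), 'tool_pos': array([ 0.22288778, -0.63643503,  0.1982985 ]), 'tcp_rot': array([-0.11783576, -0.69696656, -0.11922352,  0.69723604]), 'wrist_force': array([-0.46792298,  0.44593537,  1.04856741]), 'wrist_torque': array([-0.02836844,  0.01130301, -0.01183595]), 'width': 0.999730247842075}
scene tester 0.58 [271, 222, 161, 137] [0.611 0.092 0.095]
scene tester 0.16 [317, 242, 13, 22] [0.543 0.001 0.122]
scene lock 0.7 [343, 251, 31, 25] [0.566 0.093 0.138]
scene lock 0.48 [183, 188, 22, 32] [ 0.397 -0.448  0.063]
scene pin 0.44 [356, 230, 16, 23] [0.531 0.094 0.175]
scene pin 0.16 [272, 222, 159, 137] [0.611 0.092 0.095]
scene keeper 0.68 [396, 278, 37, 26] [0.57  0.225 0.099]
scene keeper 0
[... 429 characters left out ...]
0.     0.     1.   ]]
side tester 0.83 [199, 162, 137, 166] [0.607 0.043 0.093]
side lock 0.78 [254, 244, 30, 31] [0.537 0.103 0.149]
side lock 0.18 [399, 221, 34, 23] [ 0.363 -0.277  0.044]
side pin 0.58 [268, 250, 12, 13] [0.519 0.103 0.174]
side keeper 0.74 [210, 286, 35, 32] [0.553 0.234 0.101]
side keeper 0.31 [268, 250, 9, 11] [0.523 0.105 0.176]
side tee 0.86 [361, 244, 38, 40] [ 0.367 -0.118  0.055]
side tee 0.82 [428, 250, 21, 25] [ 0.27  -0.249  0.016]
side tee 0.64 [400, 223, 32, 20] [ 0.363 -0.278  0.039]
side dish 0.6 [212, 245, 22, 17] [0.666 0.139 0.105]
[[-0.76  -0.491  0.425 -0.116]
 [-0.65   0.584 -0.487  0.674]
 [-0.009 -0.646 -0.763  1.208]
 [ 0.     0.     0.     1.   ]]
```

```bash
python3 - <<'E'
import cv2,numpy as np
a=cv2.imread("pics/scene0.png")[150:390,150:470];b=cv2.imread("pics/side0.png")[140:380,180:500]
cv2.imwrite("pics/both.png",cv2.resize(np.vstack([a,b])[:, :],None,fx=1.25,fy=1.25))
c=np.hstack([cv2.resize(a,(400,300)),cv2.resize(b,(400,300))])
cv2.imwrite("pics/s2.png",cv2.resize(a,(800,600),interpolation=cv2.INTER_CUBIC))
cv2.imwrite("pics/d2.png",cv2.resize(b,(800,600),interpolation=cv2.INTER_CUBIC))
E
```

```text
(no output)
```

View pics/s2.png

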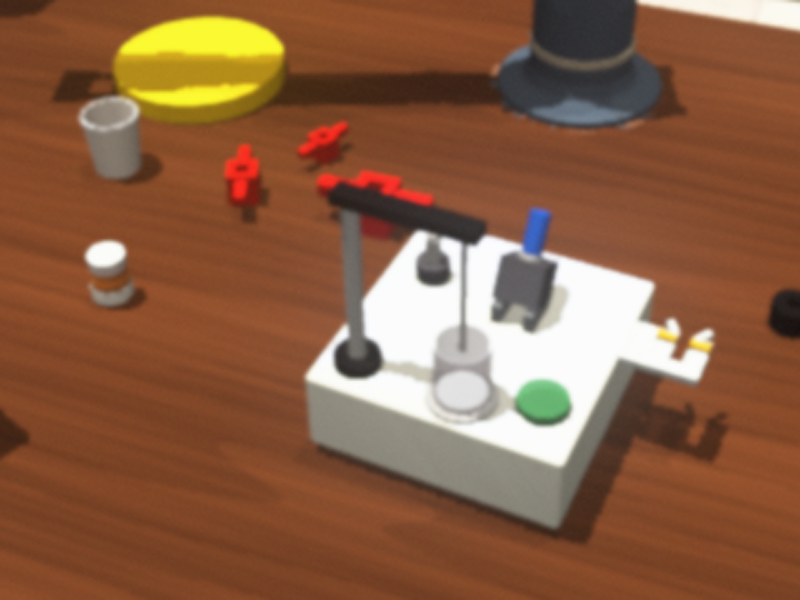

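View pics/d2.png

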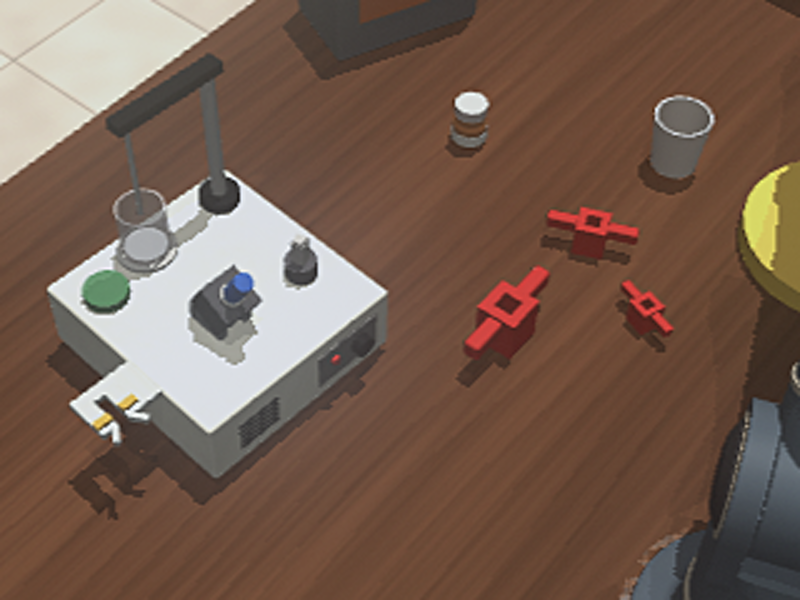

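Scene crop: the tester has the blue pin at (535,232), the keeper at (690,345) and the shaft at (432,262). There are three red tees in the side crop: large (508,305), medium (593,228) and small (648,305). The medium one should be the 100 mm one. Next I measure everything.

```bash
python3 - <<'E'
from h import *
allp={}
for c in("scene","side"):
    s=dict(np.load("/tmp/%s.npz"%c));P=pts(s);I=s["img"].astype(int);ok=s["range_z"]>0
    r,g,b=I[...,0],I[...,1],I[...,2]
    cream=ok&(abs(P[...,2]-.095)<.003)&(abs(P[...,0]-.61)<.22)&(abs(P[...,1]-.1)<.25)
    # rasterise at 1mm
    q=P[cream];G=np.zeros((500,500),np.uint8)
    ij=((q[:,:2]-[.36,-.15])*1000).astype(int);k=((ij>=0)&(ij<500)).all(1);G[ij[k,1],ij[k,0]]=255
    G=cv2.morphologyEx(G,cv2.MORPH_CLOSE,np.ones((41,41)));G=cv2.morphologyEx(G,cv2.MORPH_OPEN,cv2.getStructuringElement(cv2.MORPH_ELLIPSE,(121,121)))
    ct=max(cv2.findContours(G,0,1)[0],key=cv2.contourArea)
    m=cv2.minAreaRect(ct);print(c,"tester",np.array(m[0])/1000+[.36,-.15],m[1],m[2], np.median(q[:,2]))
    red=(r>110)&(g<70)&(b<70)&ok&(P[...,2]>.008)&(P[...,2]<.1)
    n,L,st,_=cv2.connectedComponentsWithStats(red.astype(np.uint8))
    for i in range(1,n):
        if st[i,4]<25: continue
        q=P[L==i];zt=np.percentile(q[:,2],95);t=q[q[:,2]>zt-.006]
        mm=cv2.minAreaRect((t[:,:2]*1000).astype(np.float32))
        print(c,"red",st[i],"ztop",zt.round(4),"rect",np.round(mm[0],1),np.round(mm[1],1),round(mm[2],1))
    blue=(b>110)&(r<90)&(g<120)&(b>r*1.6)&ok&(P[...,2]>.14)&(P[...,2]<.22)&(P[...,0]>.4)&(abs(P[...,1]-.1)<.1)
    q=P[blue];u,sv,vt=np.linalg.svd(q-q.mean(0));print(c,"blue",len(q),q.mean(0),vt[0],q.min(0),q.max(0))
    yel=(r>150)&(g>110)&(b<90)&ok&(abs(P[...,2]-.104)<.01);q=P[yel];print(c,"lips",len(q),q.mean(0) if len(q) else "", q.min(0),q.max(0))
    sh=ok&(P[...,2]>.139)&(P[...,2]<.15)&(np.hypot(P[...,0]-.543,P[...,1]-.003)<.03);q=P[sh];print(c,"shaft",len(q),q.mean(0),q.min(0),q.max(0))
    y=(r>180)&(g>170)&(b<90)&ok;print("yellow",P[y].mean(0),P[y].min(0),P[y].max(0))
st=readout.read_state()
from scipy.spatial.transform import Rotation as R
w,x,y,z=st["tcp_rot"];print(R.from_quat([x,y,z,w]).as_matrix().round(3))
E
```

```text
Traceback (most recent call last):
ValueError: max() iterable argument is empty
```

```bash
cat > m.py <<'E'
from h import *
for c in("scene","side"):
    s=dict(np.load("/tmp/%s.npz"%c));P=pts(s);I=s["img"].astype(int);ok=s["range_z"]>0
    r,g,b=I[...,0],I[...,1],I[...,2]
    cream=ok&(abs(P[...,2]-.095)<.008)&(abs(P[...,0]-.61)<.22)&(abs(P[...,1]-.1)<.25)
    q=P[cream];G=np.zeros((500,500),np.uint8);print(len(q),np.percentile(q[:,2],[10,50,90]))
    ij=((q[:,:2]-[.36,-.15])*1000).astype(int);k=((ij>=0)&(ij<500)).all(1);G[ij[k,1],ij[k,0]]=255
    G=cv2.copyMakeBorder(G,100,100,100,100,cv2.BORDER_CONSTANT)
    G=cv2.morphologyEx(G,cv2.MORPH_CLOSE,np.ones((31,31)))
    n,L,ss,_=cv2.connectedComponentsWithStats(G);G=(L==1+ss[1:,4].argmax()).astype(np.uint8)*255
    G=cv2.morphologyEx(G,cv2.MORPH_OPEN,cv2.getStructuringElement(cv2.MORPH_ELLIPSE,(81,81)))
    ct=cv2.findContours(G,0,1)[0]
    if ct:
        m=cv2.minAreaRect(max(ct,key=cv2.contourArea));print(c,"tester",np.array(m[0])/1000+[.26,-.25],m[1],m[2])
    red=(r>90)&(g<70)&(b<70)&(r>2*g)&ok&(P[...,2]>.008)&(P[...,2]<.1)
    n,L,st,_=cv2.connectedComponentsWithStats(red.astype(np.uint8))
    for i in range(1,n):
        if st[i,4]<25: continue
        q=P[L==i];zt=np.percentile(q[:,2],95);t=q[q[:,2]>zt-.006]
        mm=cv2.minAreaRect((t[:,:2]*1000).astype(np.float32))
        print(c,"red",st[i],"ztop",zt.round(4),"rect",np.round(mm[0],1),np.round(mm[1],1),round(mm[2],1))
    blue=(b>110)&(r<90)&(g<120)&(b>r*1.6)&ok&(P[...,2]>.14)&(P[...,2]<.22)&(P[...,0]>.4)&(abs(P[...,1]-.1)<.1)
    q=P[blue];u,sv,vt=np.linalg.svd(q-q.mean(0));print(c,"blue",len(q),q.mean(0),vt[0],q.min(0),q.max(0))
    yel=(r>150)&(g>110)&(b<90)&ok&(abs(P[...,2]-.104)<.01);q=P[yel];print(c,"lips",len(q), np.vstack([q.mean(0),q.min(0),q.max(0)]).round(3) if len(q) else "")
    sh=ok&(P[...,2]>.139)&(P[...,2]<.155)&(np.hypot(P[...,0]-.543,P[...,1]-.003)<.03);q=P[sh];print(c,"shaft",len(q),q.mean(0),q.min(0),q.max(0))
    y=(r>180)&(g>170)&(b<90)&ok;print("yellow",P[y].mean(0),P[y].min(0),P[y].max(0)) if y.any() else 0
st=readout.read_state()
from scipy.spatial.transform import Rotation as R
w,x,y,z=st["tcp_rot"];print(R.from_quat([x,y,z,w]).as_matrix().round(3))
E
python3 m.py
```

```text
6276 [0.09259678 0.09506838 0.09866108]
scene tester [0.55543875 0.1526846 ] (118.02059936523438, 171.20492553710938) 68.32534790039062
scene red [270 199  20  15 168] ztop 0.0322 rect [ 268.3 -240.5] [29.7 79.8] 71.7
scene red [241 208  13  24 240] ztop 0.0415 rect [ 373.6 -294.7] [102.1  31.5] 27.3
scene red [277 218  47  14 209] ztop 0.0554 rect [ 361.1 -132.5] [ 37.1 126.9] 3.8
scene red [295 236  12   8  57] ztop 0.0265 rect [ 392.  -124.9] [ 9.6 26.8] 10.2
scene red [ 52 286  32  40 224] ztop 0.0984 rect [ 859.  -477.5] [131.2   1. ] 67.2
scene blue 121 [0.53196079 0.09487523 0.17269802] [ 0.50765093 -0.03632062 -0.86079693] [0.51945796 0.08474942 0.15551751] [0.54415958 0.10366067 0.19100308]
scene lips 25 [[0.553 0.245 0.104]
 [0.547 0.22  0.098]
 [0.557 0.265 0.107]]
scene shaft 20 [ 0.5409493  -0.00173254  0.14379213] [ 0.53586112 -0.00936605  0.14010399] [0.5449905  0.0054709  0.14960163]
yellow [ 0.15361726 -0.45750818  0.03058386] [-0.00707665 -0.61342477 -0.00489908] [0.55737773 0.26339044 0.10685482]
6667 [0.09024133 0.09365345 0.09775976]
side tester [0.58487177 0.079
[... 234 characters left out ...]
 [366 246  34  34 288] ztop 0.0551 rect [ 367.5 -129.5] [ 45.5 129. ] 2.1
side red [429 252  20  21 107] ztop 0.0333 rect [ 266.7 -239.6] [28.5 71. ] 62.6
side blue 45 [0.51686629 0.09611328 0.18119725] [-0.89755772 -0.34781535  0.27095135] [0.50802812 0.08476496 0.16489437] [0.53414873 0.10224772 0.18888901]
side lips 21 [[0.55  0.24  0.103]
 [0.546 0.218 0.096]
 [0.555 0.264 0.109]]
side shaft 28 [ 0.53415022 -0.00099322  0.14301229] [ 0.52617075 -0.01076638  0.13933996] [0.53997543 0.00567085 0.14681705]
yellow [0.46333609 0.06504746 0.08450026] [ 0.16056251 -0.57492178  0.02825547] [0.55498521 0.26394695 0.10880307]
[[ 0.     0.33  -0.944]
 [-0.    -0.944 -0.33 ]
 [-1.     0.    -0.   ]]
```

Tester: yaw about −4.2°, origin (0.588, 0.070), and the two cameras agree. Lock mouth (0.540, 0.094), keeper (0.570, 0.240), shaft (0.538, −0.002). Medium tee: (0.371, −0.294), top at 0.042, wings about 100 mm long, which fits the description. I'll move over the pin.

Request:
apply_moves(
  deltas=[
    {"dx":1.9,"dy":4.6,"dz":1.2,"twist":-3,"gripper":0},
    {"dx":1.9,"dy":4.6,"dz":1.2,"twist":-3,"gripper":0},
    {"dx":1.9,"dy":4.6,"dz":1.2,"twist":-3,"gripper":0},
    {"dx":1.9,"dy":4.6,"dz":1.2,"twist":-3,"gripper":0},
    {"dx":1.9,"dy":4.6,"dz":1.2,"twist":-3,"gripper":0},
    {"dx":1.9,"dy":4.6,"dz":1.2,"twist":-3,"gripper":0},
    {"dx":1.9,"dy":4.6,"dz":1.2,"twist":-3,"gripper":0},
    {"dx":1.9,"dy":4.6,"dz":0,"twist":-2.5,"gripper":0},
  ],
)

```text
time: 1.8
tool_pos: [0.3763, -0.2607, 0.2861]
tcp_rot: [-0.033, 0.707, -0.034, -0.705]
wrist_force: [1.4, -0.2, 0.1]
width: 0.495
```

```bash
cat >> h.py <<'E'
from scipy.spatial.transform import Rotation as R
def S():
    s=readout.read_state();w,x,y,z=s["tcp_rot"];M=R.from_quat([x,y,z,w]).as_matrix()
    print("t",round(s["time"],2),"tcp",s["tool_pos"].round(4),"yaw_y",np.degrees(np.arctan2(M[1,1],M[0,1])).round(2),"F",s["wrist_force"].round(1),"w",round(s["width"]*87,1),"q",s["joint_positions"].round(2))
    return s,M
def wray(s,uv):  # fisheye pixels -> world rays
    K=s["camera_matrix"];d=(np.atleast_2d(uv)-[K[0,2],K[1,2]])/[K[0,0],K[1,1]];r=np.linalg.norm(d,axis=1,keepdims=True)+1e-9
    v=np.hstack([d/r*np.sin(r),np.cos(r)]);T=s["world_from_camera"];return T[:3,3],v@T[:3,:3].T
def wpts(s):
    v,u=np.mgrid[0:480,0:640];o,d=wray(s,np.stack([u.ravel(),v.ravel()],1));T=s["world_from_camera"]
    c=d@T[:3,2];z=s["range_z"].ravel();return (o+d*(z/np.where(abs(c)<.05,.05,c))[:,None]).reshape(480,640,3)
E
python3 -c "from h import *;S()"
```

```text
t 1.8 tcp [ 0.3763 -0.2607  0.2861] yaw_y -95.43 F [ 1.4 -0.2  0.1] w 43.1 q [ 0.73  0.04 -0.22  1.89  0.01  1.2  -1.16]
```

```bash
python3 - <<'E'
from h import *
s=snapshot("wrist");save("w0.png",s["img"]);np.savez("/tmp/w0",**{k:s[k] for k in("img","range_z","camera_matrix","world_from_camera")})
print(s["world_from_camera"].round(3),s["camera_matrix"].round(1))
P=wpts(s);I=s["img"].astype(int);r,g,b=I[...,0],I[...,1],I[...,2]
red=(r>90)&(g<70)&(b<70)&(r>2*g)&(s["range_z"]>0)&(P[...,2]>.008)
n,L,st,_=cv2.connectedComponentsWithStats(red.astype(np.uint8))
for i in range(1,n):
    if st[i,4]<60: continue
    q=P[L==i];zt=np.percentile(q[:,2],95);t=q[q[:,2]>zt-.006]
    mm=cv2.minAreaRect((t[:,:2]*1000).astype(np.float32))
    print(st[i],"ztop",zt.round(4),"rect",np.round(mm[0],1),np.round(mm[1],1),round(mm[2],1),t.mean(0).round(4))
E
```

```text
[[-0.094 -0.954 -0.286  0.456]
 [-0.996  0.091  0.024 -0.268]
 [ 0.003  0.287 -0.958  0.472]
 [ 0.     0.     0.     1.   ]] [[371.6   0.  317.5]
 [  0.  371.6 241.6]
 [  0.    0.    1. ]]
[ 323  161   48   76 1386] ztop 0.0416 rect [ 374.2 -296.3] [100.   34.4] 23.7 [ 0.3757 -0.2957  0.0394]
[ 163  193  104   47 2373] ztop 0.0547 rect [ 371.1 -134. ] [ 46.2 132.8] 2.5 [ 0.3715 -0.1362  0.0522]
[299 253  26  56 746] ztop 0.0322 rect [ 269.9 -243.2] [26.7 77.2] 68.5 [ 0.2711 -0.2436  0.0303]
```

Request:
apply_moves(
  deltas=[
    {"dx":1.8,"dy":4.4,"twist":0.2,"gripper":0},
    {"dx":1.8,"dy":4.4,"twist":0.2,"gripper":0},
    {"dx":1.8,"dy":4.4,"twist":0.2,"gripper":0},
    {"dx":1.8,"dy":4.4,"twist":0.2,"gripper":0},
    {"dx":1.8,"dy":4.4,"twist":0.2,"gripper":0},
    {"dx":1.8,"dy":4.4,"twist":0.2,"gripper":0},
    {"dx":1.8,"dy":4.4,"twist":0,"gripper":0},
    {"dx":1.8,"dy":4.4,"twist":0,"gripper":0},
  ],
)

```text
schema error: expected keys dx, dy, dz, twist, gripper
```

```bash
python3 - <<'E'
from h import *
S()
s=snapshot("wrist");save("w1.png",s["img"]);np.savez("/tmp/w1",**{k:s[k] for k in("img","range_z","camera_matrix","world_from_camera")})
P=wpts(s);I=s["img"].astype(int);r,g,b=I[...,0],I[...,1],I[...,2];ok=s["range_z"]>0
for nm,m in(("blue",(b>100)&(b>r*1.6)&(b>g*1.3)&ok&(P[...,2]>.15)),("yel",(r>150)&(g>110)&(b<100)&ok&(abs(P[...,2]-.104)<.01)),("shaft",ok&(abs(P[...,2]-.145)<.006)&(np.hypot(P[...,0]-.538,P[...,1]+.002)<.03))):
    q=P[m];vs=np.argwhere(m);
    if len(q): print(nm,len(q),q.mean(0).round(4),q.min(0).round(3),q.max(0).round(3),"px",vs.mean(0)[::-1],cv2.minAreaRect((q[:,:2]*1000).astype(np.float32)))
E
```

```text
t 1.85 tcp [ 0.3791 -0.2532  0.2859] yaw_y -94.89 F [ 1.4  4.5 -0.6] w 43.6 q [ 0.72  0.04 -0.23  1.9   0.01  1.2  -1.17]
blue 31 [0.5361 0.0834 0.1571] [0.531 0.081 0.154] [0.542 0.086 0.16 ] px [  1.22580645 117.83870968] ((536.9496459960938, 83.20980834960938), (11.138525009155273, 3.3499643802642822), 7.565756797790527)
shaft 179 [ 0.5364 -0.005   0.1443] [ 0.529 -0.012  0.139] [0.546 0.004 0.149] px [63.1396648 97.5027933] ((537.3567504882812, -3.529812812805176), (15.200384140014648, 14.867457389831543), 9.611836433410645)
```

View pics/w1.png

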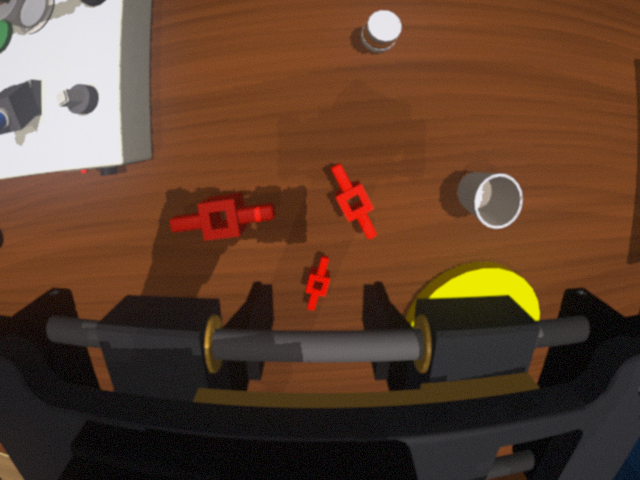

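The wrist view shows the medium tee at px (354,203): 100 × 34 mm, at (0.374, −0.296), wings at +23.7°. The large one is at (220,218), 133 mm, and the small one at (318,285), 77 mm. The medium one is meant. I resend the move with all the keys.

Request:
apply_moves(
  deltas=[
    {"dx":1.8,"dy":4.3,"dz":0,"twist":0.1,"gripper":0},
    {"dx":1.8,"dy":4.3,"dz":0,"twist":0.1,"gripper":0},
    {"dx":1.8,"dy":4.3,"dz":0,"twist":0.1,"gripper":0},
    {"dx":1.8,"dy":4.3,"dz":0,"twist":0.1,"gripper":0},
    {"dx":1.8,"dy":4.3,"dz":0,"twist":0.1,"gripper":0},
    {"dx":1.8,"dy":4.3,"dz":0,"twist":0.1,"gripper":0},
    {"dx":1.8,"dy":4.3,"dz":0,"twist":0,"gripper":0},
    {"dx":1.8,"dy":4.3,"dz":0,"twist":0,"gripper":0},
  ],
)

```text
time: 2.9
tool_pos: [0.5246, 0.0895, 0.287]
tcp_rot: [-0.028, 0.709, -0.032, -0.704]
wrist_force: [0.6, -0.1, -0.1]
width: 0.498
```

```bash
cat > w.py <<'E'
from h import *
import sys
S()
s=snapshot("wrist");save(sys.argv[1]+".png",s["img"]);np.savez("/tmp/"+sys.argv[1],**{k:s[k] for k in("img","range_z","camera_matrix","world_from_camera")})
P=wpts(s);I=s["img"].astype(int);r,g,b=I[...,0],I[...,1],I[...,2];ok=s["range_z"]>0
for nm,m in(("blue",(b>100)&(b>r*1.6)&(b>g*1.3)&ok&(P[...,2]>.12)),("yel",(r>150)&(g>110)&(b<100)&ok&(abs(P[...,2]-.104)<.01)),("shaft",ok&(abs(P[...,2]-.145)<.006)&(np.hypot(P[...,0]-.538,P[...,1]+.002)<.03)),("lock",ok&(r<90)&(abs(P[...,2]-.14)<.03)&(np.hypot(P[...,0]-.54,P[...,1]-.094)<.04))):
    q=P[m];vs=np.argwhere(m);
    if len(q): print(nm,len(q),q.mean(0).round(4),np.percentile(q,2,axis=0).round(4),np.percentile(q,98,axis=0).round(4),"px",vs.mean(0)[::-1],cv2.minAreaRect((q[:,:2]*1000).astype(np.float32)))
E
python3 w.py w2
```

```text
t 2.9 tcp [0.5246 0.0895 0.287 ] yaw_y -94.89 F [ 0.6 -0.1 -0.1] w 43.3 q [ 0.23  0.21 -0.57  1.73  0.13  1.23 -2.03]
blue 462 [0.5268 0.0936 0.1795] [0.513  0.0867 0.1579] [0.5438 0.1011 0.1891] px [311.65800866 230.7987013 ] ((528.2427978515625, 92.94265747070312), (16.253801345825195, 32.85248947143555), 83.81977081298828)
yel 188 [0.5525 0.2369 0.1045] [0.5472 0.2173 0.1029] [0.5582 0.2612 0.1063] px [175.38829787 200.89361702] ((552.22900390625, 239.7723388671875), (46.87696075439453, 9.391097068786621), 85.27114868164062)
shaft 252 [ 0.538  -0.0018  0.1452] [ 0.53   -0.0097  0.14  ] [0.5449 0.0052 0.148 ] px [414.67460317 200.82142857] ((537.2798461914062, -2.6497554779052734), (14.781682968139648, 15.144876480102539), 13.996788024902344)
lock 1857 [0.5531 0.0922 0.1476] [0.5247 0.0718 0.1281] [0.5762 0.1121 0.1681] px [310.99138395 192.80236941] ((550.0810546875, 91.627197265625), (41.73446273803711, 55.55239486694336), 84.63318634033203)
```

Request:
apply_moves(
  deltas=[
    {"dx":0,"dy":0.4,"dz":-2,"twist":0,"gripper":0},
    {"dx":0,"dy":0,"dz":-2,"twist":0,"gripper":0},
    {"dx":0,"dy":0,"dz":-2,"twist":0,"gripper":0},
    {"dx":0,"dy":0,"dz":-2,"twist":0,"gripper":0},
    {"dx":0,"dy":0,"dz":-2,"twist":0,"gripper":0},
    {"dx":0,"dy":0,"dz":-1.7,"twist":0,"gripper":0},
    {"dx":0,"dy":0,"dz":-1,"twist":0,"gripper":0},
    {"dx":0,"dy":0,"dz":-0.4,"twist":0,"gripper":0},
  ],
)

```text
time: 3.95
tool_pos: [0.5281, 0.0986, 0.152]
tcp_rot: [-0.027, 0.71, -0.026, -0.703]
wrist_force: [-0.1, 0.7, 0.1]
width: 0.5
```

```bash
python3 w.py w3
```

```text
t 3.95 tcp [0.5281 0.0986 0.152 ] yaw_y -94.34 F [-0.1  0.7  0.1] w 43.5 q [ 0.18  0.34 -0.55  1.9   0.22  0.95 -2.12]
blue 267 [0.5253 0.0972 0.1856] [0.5188 0.0945 0.1781] [0.5322 0.101  0.1888] px [320.84269663 317.41947566] ((526.0322265625, 97.50873565673828), (6.458271503448486, 15.026927947998047), 84.1888198852539)
yel 196 [0.5537 0.255  0.1044] [0.5494 0.2473 0.1029] [0.5581 0.263  0.1058] px [103.73469388 236.95918367] ((553.890625, 255.1108856201172), (16.788925170898438, 8.819188117980957), 86.80123138427734)
shaft 586 [ 0.5386 -0.001   0.1448] [ 0.5301 -0.0084  0.1393] [0.5453 0.0053 0.1476] px [485.37713311 248.16211604] ((537.5587768554688, -2.852536201477051), (14.847112655639648, 15.398114204406738), 13.45524787902832)
lock 7848 [0.5546 0.0916 0.1481] [0.525  0.0705 0.1264] [0.5772 0.1126 0.1678] px [326.94559123 234.81320082] ((549.8137817382812, 91.66619873046875), (44.18906021118164, 58.53684616088867), 85.65816497802734)
```

Request:
apply_moves(
  deltas=[
    {"dx":-0.3,"dy":-0.5,"dz":0,"twist":-0.3,"gripper":0},
    {"dx":0,"dy":0,"dz":0,"twist":0,"gripper":0},
    {"dx":0,"dy":0,"dz":0,"twist":0,"gripper":-1},
    {"dx":0,"dy":0,"dz":0,"twist":0,"gripper":-1},
    {"dx":0,"dy":0,"dz":0,"twist":0,"gripper":-1},
    {"dx":0,"dy":0,"dz":0,"twist":0,"gripper":-1},
    {"dx":0,"dy":0,"dz":0,"twist":0,"gripper":-1},
    {"dx":0,"dy":0,"dz":0,"twist":0,"gripper":-1},
  ],
  squeeze=20,
)

```text
time: 5.0
tool_pos: [0.526, 0.0935, 0.1537]
tcp_rot: [-0.029, 0.712, -0.028, -0.701]
wrist_force: [-0.2, 0.4, 1.0]
width: 0.219
```

```bash
python3 w.py w4
```

```text
t 5.0 tcp [0.526  0.0935 0.1537] yaw_y -94.65 F [-0.2  0.4  1. ] w 19.0 q [ 0.19  0.33 -0.55  1.91  0.22  0.95 -2.11]
yel 193 [0.5539 0.255  0.1044] [0.5499 0.2468 0.103 ] [0.558  0.2632 0.1056] px [ 99.19689119 235.19170984] ((553.9202270507812, 255.27462768554688), (17.612106323242188, 8.586674690246582), 88.37489318847656)
shaft 594 [ 0.5384 -0.0011  0.1448] [ 0.5301 -0.0086  0.1393] [0.5452 0.0052 0.1478] px [476.86195286 244.0993266 ] ((537.3885498046875, -2.623040199279785), (15.117252349853516, 14.822320938110352), 14.791000366210938)
lock 7702 [0.5544 0.0915 0.1482] [0.5248 0.0705 0.1263] [0.5771 0.1125 0.1677] px [317.25707608 231.32329265] ((549.9144897460938, 91.50357055664062), (44.230587005615234, 58.15001678466797), 85.79780578613281)
```

Request:
apply_moves(
  deltas=[
    {"dx":-0.25,"dy":0.02,"dz":0.43,"twist":0,"gripper":-1},
    {"dx":-0.35,"dy":0.03,"dz":0.61,"twist":0,"gripper":-1},
    {"dx":-0.35,"dy":0.03,"dz":0.61,"twist":0,"gripper":-1},
    {"dx":-0.35,"dy":0.03,"dz":0.61,"twist":0,"gripper":-1},
    {"dx":-0.35,"dy":0.03,"dz":0.61,"twist":0,"gripper":-1},
    {"dx":-0.35,"dy":0.03,"dz":0.61,"twist":0,"gripper":-1},
    {"dx":-0.35,"dy":0.03,"dz":0.61,"twist":0,"gripper":-1},
    {"dx":-0.35,"dy":0.03,"dz":0.61,"twist":0,"gripper":-1},
  ],
)

```text
time: 6.05
tool_pos: [0.4966, 0.0961, 0.2037]
tcp_rot: [-0.029, 0.711, -0.028, -0.702]
wrist_force: [-0.5, -1.0, -0.8]
width: 0.216
```

```bash
python3 -c "from h import *;S()"
```

```text
t 6.05 tcp [0.4966 0.0961 0.2037] yaw_y -94.63 F [-0.5 -1.  -0.8] w 18.8 q [ 0.22  0.23 -0.58  1.91  0.15  1.03 -2.07]
```

Request:
apply_moves(
  deltas=[
    {"dx":-0.5,"dy":0.03,"dz":0.8,"twist":0,"gripper":-1},
    {"dx":-0.5,"dy":0.03,"dz":0.8,"twist":0,"gripper":-1},
    {"dx":-0.5,"dy":0,"dz":0.5,"twist":0,"gripper":-1},
    {"dx":-1,"dy":0,"dz":0,"twist":0,"gripper":-1},
    {"dx":-1,"dy":2,"dz":0,"twist":0,"gripper":-1},
    {"dx":-1,"dy":3,"dz":0,"twist":0,"gripper":-1},
    {"dx":0,"dy":3,"dz":0,"twist":0,"gripper":-1},
    {"dx":0,"dy":2,"dz":0,"twist":0,"gripper":-1},
  ],
)

```text
time: 7.05
tool_pos: [0.4464, 0.1966, 0.226]
tcp_rot: [-0.03, 0.711, -0.031, -0.702]
wrist_force: [0.6, 0.9, -1.2]
width: 0.219
```

```bash
cat > sd.py <<'E'
from h import *
import sys
st,M=S();a=[]
for c in("scene","side"):
    s=snapshot(c);T=s["world_from_camera"];K=s["camera_matrix"]
    p=K@(T[:3,:3].T@(st["tool_pos"]-T[:3,3]));u,v=(p[:2]/p[2]).astype(int)
    print(c,u,v);u=min(max(u,50),589);v=min(max(v,50),429)
    a.append(cv2.resize(s["img"][v-50:v+50,u-50:u+50],(400,400),interpolation=cv2.INTER_CUBIC))
    np.savez("/tmp/%s_%s"%(c,sys.argv[1]),**{k:s[k] for k in("img","range_z","camera_matrix","world_from_camera")})
save(sys.argv[1]+".png",np.hstack(a))
E
python3 sd.py p5
```

```text
t 7.05 tcp [0.4464 0.1966 0.226 ] yaw_y -94.9 F [ 0.6  0.9 -1.2] w 19.1 q [ 0.08  0.19 -0.66  1.91  0.14  1.08 -2.3 ]
scene 419 211
side 266 283
```

View pics/p5.png

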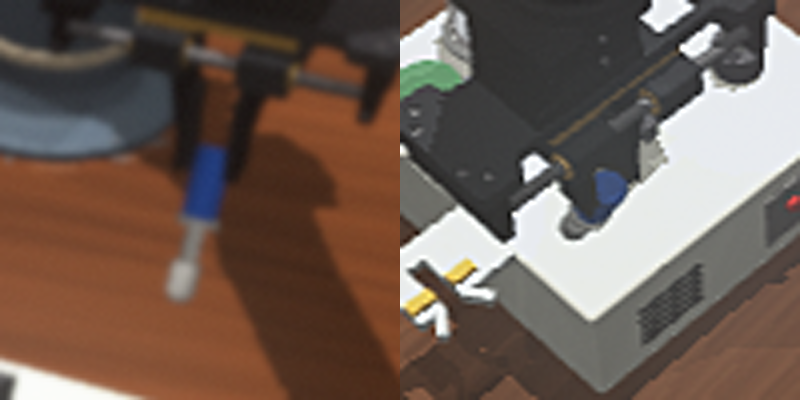

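```bash
cat > tilt.py <<'E'
from h import *
from scipy.optimize import least_squares
st,M=S();t=st["tool_pos"]
s=snapshot("scene");P=pts(s);I=s["img"].astype(int)
a=np.radians(-4.7);ex=np.array([np.cos(a),np.sin(a),0]);ey=np.array([-np.sin(a),np.cos(a),0])
d=P-t;x=d@ex;y=d@ey;z=d[...,2]
r,g,b=I[...,0],I[...,1],I[...,2]
blue=(b>90)&(b>r*1.6)&(b>g*1.3)
m=(s["range_z"]>0)&(abs(x)<.06)&(abs(y)<.02)&(z<.015)&(z>-.1)
q=np.stack([x[m],y[m],z[m]],1);B=blue[m];print(len(q),B.sum())
if len(q):
    for lo in np.arange(-.08,.015,.008):
        k=(q[:,2]>=lo)&(q[:,2]<lo+.008)
        if k.any(): print(round(lo+.004,3),k.sum(),"x",q[k,0].mean().round(4),"y",q[k,1].mean().round(4),"blue",B[k].mean().round(2))
T=s["world_from_camera"]; print("camdir",(T[:3,3]-t).round(2))
E
python3 tilt.py
```

```text
t 7.15 tcp [0.4461 0.1977 0.2261] yaw_y -94.72 F [ 0.2 -0.6 -1. ] w 19.3 q [ 0.08  0.19 -0.66  1.91  0.14  1.08 -2.29]
201 56
-0.044 11 x 0.0348 y 0.0026 blue 0.0
-0.036 26 x 0.0335 y 0.0018 blue 0.0
-0.028 30 x 0.0276 y 0.0016 blue 0.0
-0.02 21 x 0.0224 y 0.0011 blue 0.0
-0.012 18 x 0.0174 y 0.001 blue 0.0
-0.004 25 x 0.0145 y 0.0021 blue 0.08
0.004 40 x 0.0136 y 0.0017 blue 0.7
0.012 30 x 0.009 y 0.002 blue 0.87
camdir [0.96 0.13 0.66]
```

Tilt is still about 29°. I'll relax the squeeze to let it swing.

Request:
apply_moves(
  deltas=[
    {"dx":0,"dy":0,"dz":0,"twist":0,"gripper":-1},
    {"dx":0,"dy":0,"dz":0,"twist":0,"gripper":-1},
    {"dx":0,"dy":0,"dz":0,"twist":0,"gripper":-1},
    {"dx":0,"dy":0,"dz":0,"twist":0,"gripper":-1},
    {"dx":0,"dy":0,"dz":0,"twist":0,"gripper":-1},
    {"dx":0,"dy":0,"dz":0,"twist":0,"gripper":-1},
    {"dx":0,"dy":0,"dz":0,"twist":0,"gripper":-1},
    {"dx":0,"dy":0,"dz":0,"twist":0,"gripper":-1},
  ],
  squeeze=6,
)

```text
time: 8.2
tool_pos: [0.4468, 0.1918, 0.2255]
tcp_rot: [-0.03, 0.711, -0.033, -0.702]
wrist_force: [0.9, -0.3, -1.8]
width: 0.225
```

```bash
python3 tilt.py
```

```text
t 8.2 tcp [0.4468 0.1918 0.2255] yaw_y -95.16 F [ 0.9 -0.3 -1.8] w 19.6 q [ 0.09  0.19 -0.66  1.91  0.14  1.08 -2.29]
202 56
-0.044 14 x 0.0305 y 0.0015 blue 0.0
-0.036 31 x 0.0288 y 0.0008 blue 0.0
-0.028 28 x 0.0253 y 0.0009 blue 0.0
-0.02 22 x 0.0178 y 0.0001 blue 0.0
-0.012 11 x 0.0155 y 0.0017 blue 0.0
-0.004 27 x 0.015 y 0.0016 blue 0.11
0.004 40 x 0.012 y 0.0019 blue 0.7
0.012 29 x 0.0083 y 0.002 blue 0.86
camdir [0.96 0.13 0.66]
```

Request:
apply_moves(
  deltas=[
    {"dx":0,"dy":0,"dz":0,"twist":0,"gripper":-1},
    {"dx":0,"dy":0,"dz":0,"twist":0,"gripper":-1},
    {"dx":0,"dy":0,"dz":0,"twist":0,"gripper":-1},
    {"dx":0,"dy":0,"dz":0,"twist":0,"gripper":-1},
    {"dx":0,"dy":0,"dz":0,"twist":0,"gripper":-1},
    {"dx":0,"dy":0,"dz":0,"twist":0,"gripper":-1},
    {"dx":0,"dy":0,"dz":0,"twist":0,"gripper":-1},
    {"dx":0,"dy":0,"dz":0,"twist":0,"gripper":-1},
  ],
  squeeze=4,
)

```text
time: 9.25
tool_pos: [0.4468, 0.1919, 0.2255]
tcp_rot: [-0.03, 0.711, -0.033, -0.702]
wrist_force: [-0.3, 0.4, -1.2]
width: 0.225
```

```bash
python3 tilt.py
```

```text
t 9.25 tcp [0.4468 0.1919 0.2255] yaw_y -95.15 F [-0.3  0.4 -1.2] w 19.6 q [ 0.09  0.19 -0.66  1.91  0.14  1.08 -2.29]
200 51
-0.052 13 x 0.0117 y 0.0017 blue 0.0
-0.044 21 x 0.0111 y 0.0016 blue 0.0
-0.036 30 x 0.0084 y 0.0009 blue 0.0
-0.028 15 x 0.0056 y -0.0003 blue 0.0
-0.02 11 x 0.0052 y 0.002 blue 0.0
-0.012 18 x 0.0049 y 0.0002 blue 0.0
-0.004 37 x 0.0062 y 0.0025 blue 0.38
0.004 29 x 0.0032 y 0.0012 blue 0.62
0.012 26 x 0.0022 y 0.0026 blue 0.73
camdir [0.96 0.13 0.66]
```

The pin has swung to about 10° from upright at 4 N. Next I go to the pre-entry point in front of the keeper.

Request:
apply_moves(
  deltas=[
    {"dx":1.4,"dy":1.7,"dz":0,"twist":0,"gripper":-1},
    {"dx":1.4,"dy":1.7,"dz":0,"twist":0,"gripper":-1},
    {"dx":1.2,"dy":1.5,"dz":-0.5,"twist":0,"gripper":-1},
    {"dx":0,"dy":0,"dz":-2.2,"twist":0,"gripper":-1},
    {"dx":0,"dy":0,"dz":-2.5,"twist":0,"gripper":-1},
    {"dx":0,"dy":0,"dz":-2.2,"twist":0,"gripper":-1},
    {"dx":0,"dy":0,"dz":-1.5,"twist":0,"gripper":-1},
    {"dx":0,"dy":0,"dz":-0.5,"twist":0,"gripper":-1},
  ],
  squeeze=4,
)

```text
time: 10.3
tool_pos: [0.4893, 0.2434, 0.1276]
tcp_rot: [-0.031, 0.711, -0.033, -0.702]
wrist_force: [-0.1, 0.3, -0.8]
width: 0.229
```

```bash
python3 tilt.py; python3 w.py w6|grep yel
```

```text
t 10.3 tcp [0.4893 0.2434 0.1276] yaw_y -95.21 F [-0.1  0.3 -0.8] w 19.9 q [-0.05  0.4  -0.62  1.9   0.3   0.93 -2.48]
237 50
-0.052 11 x 0.0046 y 0.0001 blue 0.0
-0.044 19 x 0.0047 y 0.0012 blue 0.0
-0.036 28 x 0.006 y -0.0 blue 0.0
-0.028 61 x 0.0366 y 0.0007 blue 0.0
-0.02 16 x 0.0225 y -0.0011 blue 0.0
-0.012 25 x 0.0013 y 0.0016 blue 0.04
-0.004 29 x 0.0028 y 0.0009 blue 0.45
0.004 24 x 0.0022 y 0.0016 blue 0.75
0.012 24 x 0.0019 y 0.0011 blue 0.75
camdir [0.92 0.08 0.76]
yel 882 [0.5527 0.2404 0.1045] [0.5479 0.2171 0.1031] [0.5576 0.263  0.1059] px [312.53174603 163.03401361] ((552.779296875, 240.15347290039062), (47.676353454589844, 8.617510795593262), 85.9597396850586)
```

View pics/w6.png

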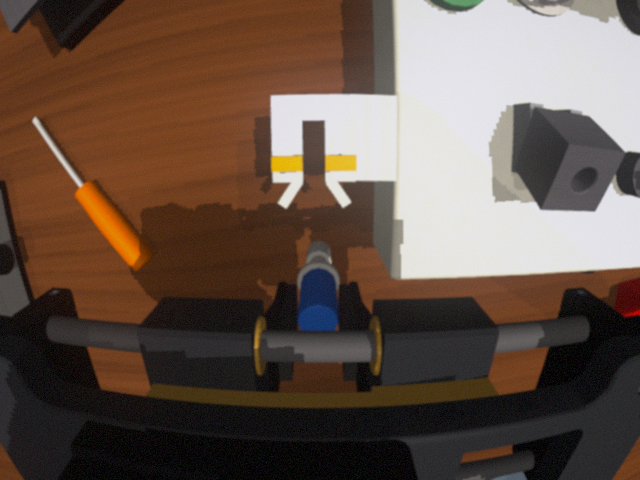

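Wrist view: notch at px (313,150), the upright pin at (320,290) and in line with it. I'll lower slightly and advance to the flare.

Request:
apply_moves(
  deltas=[
    {"dx":0,"dy":0.1,"dz":-0.3,"twist":0.3,"gripper":-1},
    {"dx":0,"dy":0,"dz":-0.3,"twist":0.2,"gripper":-1},
    {"dx":0.8,"dy":-0.06,"dz":0,"twist":0,"gripper":-1},
    {"dx":1.0,"dy":-0.08,"dz":0,"twist":0,"gripper":-1},
    {"dx":1.0,"dy":-0.08,"dz":0,"twist":0,"gripper":-1},
    {"dx":0.7,"dy":-0.05,"dz":0,"twist":0,"gripper":-1},
    {"dx":0.3,"dy":0,"dz":0,"twist":0,"gripper":-1},
    {"dx":0,"dy":0,"dz":0,"twist":0,"gripper":-1},
  ],
  squeeze=4,
)

```text
time: 11.4
tool_pos: [0.5327, 0.2422, 0.1241]
tcp_rot: [-0.029, 0.713, -0.03, -0.7]
wrist_force: [-0.6, 0.8, -0.5]
width: 0.226
```

```bash
python3 tilt.py; python3 w.py w7|grep -E "yel|blue"
```

```text
t 11.4 tcp [0.5327 0.2422 0.1241] yaw_y -94.78 F [-0.6  0.8 -0.5] w 19.6 q [-0.05  0.46 -0.6   1.82  0.33  0.95 -2.45]
479 52
-0.052 7 x 0.0063 y -0.0022 blue 0.0
-0.044 11 x 0.0062 y -0.0024 blue 0.0
-0.036 22 x 0.0161 y 0.0013 blue 0.0
-0.028 168 x 0.0358 y -0.0011 blue 0.0
-0.02 166 x 0.0285 y 0.001 blue 0.0
-0.012 26 x 0.002 y 0.0025 blue 0.0
-0.004 28 x 0.0036 y 0.0012 blue 0.5
0.004 28 x 0.0022 y 0.0018 blue 0.75
0.012 23 x 0.0016 y 0.0013 blue 0.74
camdir [0.88 0.08 0.76]
blue 766 [0.5281 0.2427 0.1553] [0.522  0.2348 0.154 ] [0.5346 0.2508 0.1566] px [317.49086162 318.0078329 ] ((528.5152587890625, 242.7005615234375), (17.674877166748047, 14.20343017578125), 86.36726379394531)
yel 106 [0.554  0.223  0.1045] [0.5468 0.217  0.1032] [0.5563 0.2291 0.1058] px [347.55660377 234.20754717] ((551.4689331054688, 223.26071166992188), (13.426085472106934, 9.42111587524414), 85.83515167236328)
```

Request:
apply_moves(
  deltas=[
    {"dx":0,"dy":-0.1,"dz":-0.3,"twist":0.1,"gripper":-1},
    {"dx":0,"dy":0,"dz":-0.1,"twist":0,"gripper":-1},
    {"dx":0.4,"dy":-0.03,"dz":0,"twist":0,"gripper":-1},
    {"dx":0.5,"dy":-0.04,"dz":0,"twist":0,"gripper":-1},
    {"dx":0.5,"dy":-0.04,"dz":0,"twist":0,"gripper":-1},
    {"dx":0.5,"dy":-0.04,"dz":0,"twist":0,"gripper":-1},
    {"dx":0.3,"dy":-0.02,"dz":0,"twist":0,"gripper":-1},
    {"dx":0,"dy":0,"dz":0,"twist":0,"gripper":-1},
  ],
  squeeze=4,
)

```text
time: 12.5
tool_pos: [0.5558, 0.2393, 0.1198]
tcp_rot: [-0.028, 0.713, -0.029, -0.7]
wrist_force: [-0.4, 0.9, -1.7]
width: 0.223
```

```bash
python3 tilt.py; python3 w.py w8|grep -E "yel|blue"
```

```text
t 12.5 tcp [0.5558 0.2393 0.1198] yaw_y -94.63 F [-0.4  0.9 -1.7] w 19.4 q [-0.04  0.49 -0.59  1.78  0.34  0.96 -2.43]
421 54
-0.036 7 x 0.0001 y -0.002 blue 0.0
-0.028 41 x 0.0187 y -0.0011 blue 0.0
-0.02 253 x 0.0132 y 0.0004 blue 0.0
-0.012 37 x 0.0006 y 0.0048 blue 0.0
-0.004 33 x 0.0036 y -0.0004 blue 0.48
0.004 25 x 0.0017 y 0.003 blue 0.8
0.012 25 x 0.0016 y 0.0004 blue 0.72
camdir [0.85 0.09 0.76]
blue 808 [0.5511 0.2399 0.151 ] [0.5449 0.2318 0.1496] [0.5577 0.2481 0.1524] px [317.4269802  318.05074257] ((551.4424438476562, 239.71957397460938), (17.64923667907715, 14.231639862060547), 83.29475402832031)
yel 236 [0.5525 0.2217 0.1044] [0.5487 0.2156 0.1013] [0.556  0.2271 0.106 ] px [348.0720339  276.61440678] ((552.08740234375, 221.3690185546875), (12.206226348876953, 7.980015277862549), 86.73858642578125)
```

Request:
apply_moves(
  deltas=[
    {"dx":0.4,"dy":-0.03,"dz":0,"twist":0,"gripper":-1},
    {"dx":0.4,"dy":-0.03,"dz":0,"twist":0,"gripper":-1},
    {"dx":0.2,"dy":-0.02,"dz":0,"twist":0,"gripper":-1},
    {"dx":0.15,"dy":0,"dz":0,"twist":0,"gripper":-1},
    {"dx":0.1,"dy":0,"dz":0,"twist":0,"gripper":-1},
    {"dx":0.1,"dy":0,"dz":0,"twist":0,"gripper":-1},
    {"dx":0.1,"dy":0,"dz":0,"twist":0,"gripper":-1},
    {"dx":0,"dy":0,"dz":0,"twist":0,"gripper":-1},
  ],
  squeeze=4,
)

```text
time: 13.6
tool_pos: [0.5706, 0.2386, 0.1199]
tcp_rot: [-0.028, 0.713, -0.029, -0.7]
wrist_force: [-0.5, 0.3, -1.6]
width: 0.224
```

```bash
python3 tilt.py; python3 w.py w9|grep -E "yel|blue"
```

```text
t 13.6 tcp [0.5706 0.2386 0.1199] yaw_y -94.59 F [-0.5  0.3 -1.6] w 19.5 q [-0.04  0.51 -0.59  1.74  0.35  0.97 -2.42]
408 50
-0.06 2 x 0.0042 y 0.0017 blue 0.0
-0.052 10 x 0.0056 y -0.0006 blue 0.0
-0.044 18 x 0.0064 y 0.0009 blue 0.0
-0.028 32 x 0.0133 y 0.0014 blue 0.0
-0.02 232 x -0.0009 y 0.002 blue 0.0
-0.012 38 x -0.0029 y -0.001 blue 0.0
-0.004 26 x 0.004 y 0.0018 blue 0.58
0.004 27 x 0.0021 y 0.0012 blue 0.7
0.012 23 x 0.001 y 0.003 blue 0.7
camdir [0.84 0.09 0.76]
blue 815 [0.5661 0.2392 0.1511] [0.5596 0.2311 0.1497] [0.5728 0.2475 0.1524] px [317.30306748 318.00122699] ((566.5235595703125, 238.96522521972656), (17.81019401550293, 14.853951454162598), 83.6318588256836)
```

Request:
apply_moves(
  deltas=[
    {"dx":0.1,"dy":0,"dz":0,"twist":0,"gripper":-1},
    {"dx":0.1,"dy":0,"dz":0,"twist":0,"gripper":-1},
    {"dx":0.1,"dy":0,"dz":0,"twist":0,"gripper":-1},
    {"dx":0,"dy":0,"dz":0,"twist":0,"gripper":-1},
    {"dx":0,"dy":0,"dz":0,"twist":0,"gripper":-1},
    {"dx":0,"dy":0,"dz":0,"twist":0,"gripper":-1},
    {"dx":0,"dy":0,"dz":0,"twist":0,"gripper":-1},
    {"dx":0,"dy":0,"dz":0,"twist":0,"gripper":-1},
  ],
  squeeze=4,
)

```text
time: 14.7
tool_pos: [0.5734, 0.2387, 0.1199]
tcp_rot: [-0.028, 0.713, -0.029, -0.701]
wrist_force: [0.2, 0.9, -1.1]
width: 0.224
```

```bash
python3 tilt.py; python3 w.py w10|grep -E "yel|blue"
```

```text
t 14.7 tcp [0.5734 0.2387 0.1199] yaw_y -94.57 F [ 0.2  0.9 -1.1] w 19.5 q [-0.04  0.52 -0.58  1.74  0.35  0.98 -2.41]
411 56
-0.06 2 x 0.0019 y 0.0015 blue 0.0
-0.052 13 x 0.0045 y 0.0003 blue 0.0
-0.044 17 x 0.0045 y 0.0009 blue 0.0
-0.036 2 x 0.0065 y -0.0016 blue 0.0
-0.028 30 x 0.0096 y -0.0021 blue 0.0
-0.02 218 x -0.0028 y 0.0021 blue 0.0
-0.012 47 x -0.005 y 0.0019 blue 0.0
-0.004 28 x 0.002 y 0.0015 blue 0.54
0.004 31 x 0.0008 y 0.0013 blue 0.74
0.012 23 x 0.0004 y 0.0004 blue 0.78
camdir [0.84 0.09 0.76]
blue 828 [0.569  0.2392 0.151 ] [0.5628 0.2311 0.1498] [0.5758 0.2475 0.1524] px [317.44806763 317.87922705] ((569.5682983398438, 239.09446716308594), (17.71487045288086, 14.761306762695312), 84.66020965576172)
```

Request:
apply_moves(
  deltas=[
    {"dx":-0.1,"dy":0,"dz":-0.15,"twist":0,"gripper":-1},
    {"dx":0,"dy":0,"dz":-0.15,"twist":0,"gripper":-1},
    {"dx":0,"dy":0,"dz":-0.15,"twist":0,"gripper":-1},
    {"dx":0,"dy":0,"dz":-0.15,"twist":0,"gripper":-1},
    {"dx":0,"dy":0,"dz":-0.1,"twist":0,"gripper":-1},
    {"dx":0,"dy":0,"dz":-0.1,"twist":0,"gripper":-1},
    {"dx":0,"dy":0,"dz":0,"twist":0,"gripper":-1},
    {"dx":0,"dy":0,"dz":0,"twist":0,"gripper":-1},
  ],
  squeeze=4,
)

```text
time: 15.8
tool_pos: [0.5746, 0.2387, 0.1136]
tcp_rot: [-0.028, 0.714, -0.029, -0.699]
wrist_force: [1.6, -1.7, 2.4]
width: 0.222
```

```bash
python3 tilt.py; python3 w.py w11|grep -E "yel|blue"
```

```text
t 15.8 tcp [0.5746 0.2387 0.1136] yaw_y -94.62 F [ 1.6 -1.7  2.4] w 19.3 q [-0.05  0.52 -0.58  1.74  0.36  0.96 -2.42]
382 51
-0.052 13 x 0.0015 y 0.0001 blue 0.0
-0.044 18 x 0.0023 y 0.0009 blue 0.0
-0.036 14 x 0.0025 y 0.0006 blue 0.0
-0.02 53 x 0.0059 y 0.001 blue 0.0
-0.012 206 x -0.004 y 0.0019 blue 0.0
-0.004 33 x -0.002 y 0.0019 blue 0.58
0.004 27 x -0.0006 y 0.0025 blue 0.67
0.012 18 x -0.0003 y 0.0002 blue 0.78
camdir [0.84 0.09 0.77]
blue 846 [0.5703 0.2392 0.1449] [0.564  0.231  0.1436] [0.5771 0.2476 0.1462] px [317.43735225 317.74113475] ((570.9417114257812, 239.2967529296875), (18.035449981689453, 14.856401443481445), 85.01647186279297)
```

The collar is on the plate: handle top at 0.1449 against 0.144 expected, with a light upward force. I release and rise.

Request:
apply_moves(
  deltas=[
    {"dx":0,"dy":0,"dz":0,"twist":0,"gripper":-0.3},
    {"dx":0,"dy":0,"dz":0,"twist":0,"gripper":-0.2},
    {"dx":0,"dy":0,"dz":0,"twist":0,"gripper":-0.2},
    {"dx":0,"dy":0,"dz":0,"twist":0,"gripper":-0.2},
    {"dx":0,"dy":0,"dz":0,"twist":0,"gripper":-0.2},
    {"dx":0,"dy":0,"dz":0.5,"twist":0,"gripper":-0.2},
    {"dx":0,"dy":0,"dz":1.5,"twist":0,"gripper":-0.2},
    {"dx":0,"dy":0,"dz":2,"twist":0,"gripper":-0.2},
  ],
)

```text
time: 16.9
tool_pos: [0.5722, 0.2387, 0.1528]
tcp_rot: [-0.027, 0.712, -0.029, -0.701]
wrist_force: [-0.2, -0.0, -0.0]
width: 0.398
```

```bash
python3 w.py w12|grep -E "yel|blue|tcp"
```

```text
t 16.9 tcp [0.5722 0.2387 0.1528] yaw_y -94.55 F [-0.2 -0.  -0. ] w 34.6 q [-0.03  0.48 -0.6   1.71  0.32  1.04 -2.39]
blue 752 [0.5715 0.2386 0.1445] [0.5632 0.2306 0.1431] [0.5795 0.2466 0.1457] px [317.72473404 279.61037234] ((571.3225708007812, 238.73890686035156), (17.698179244995117, 18.322303771972656), 73.14540100097656)
yel 405 [0.5522 0.2379 0.1045] [0.5472 0.2158 0.1017] [0.557  0.2628 0.1058] px [320.74567901 283.8691358 ] ((551.953857421875, 239.58197021484375), (48.415401458740234, 10.425567626953125), 86.83737182617188)
```

The pin is parked: handle top centre (0.5715, 0.2386, 0.1445), which matches the keeper. On to the tee.

Request:
apply_moves(
  deltas=[
    {"dx":0,"dy":0,"dz":4,"twist":0,"gripper":0},
    {"dx":0,"dy":0,"dz":4,"twist":0,"gripper":0},
    {"dx":-0.5,"dy":-1,"dz":3,"twist":1,"gripper":0},
    {"dx":-1.6,"dy":-4.4,"dz":1,"twist":2.5,"gripper":0.2},
    {"dx":-1.6,"dy":-4.4,"dz":0,"twist":2.5,"gripper":0.2},
    {"dx":-1.6,"dy":-4.4,"dz":0,"twist":2.5,"gripper":0.2},
    {"dx":-1.6,"dy":-4.4,"dz":0,"twist":2.5,"gripper":0.2},
    {"dx":-1.6,"dy":-4.4,"dz":0,"twist":2.5,"gripper":0.2},
  ],
)

```text
time: 17.95
tool_pos: [0.4873, 0.0093, 0.2869]
tcp_rot: [0.059, 0.716, 0.063, -0.693]
wrist_force: [1.3, -0.9, -0.1]
width: 0.598
```

Request:
apply_moves(
  deltas=[
    {"dx":-1.6,"dy":-4.4,"dz":0,"twist":2.5,"gripper":0.2},
    {"dx":-1.6,"dy":-4.4,"dz":0,"twist":2.5,"gripper":0.2},
    {"dx":-1.6,"dy":-4.4,"dz":0,"twist":2.5,"gripper":0.2},
    {"dx":-1.6,"dy":-4.4,"dz":0,"twist":2.5,"gripper":0.2},
    {"dx":-1.6,"dy":-4.4,"dz":0,"twist":2.5,"gripper":0.2},
    {"dx":-1.6,"dy":-4.4,"dz":0,"twist":2,"gripper":0.2},
    {"dx":-1,"dy":-2,"dz":0,"twist":0,"gripper":0.2},
    {"dx":0,"dy":0,"dz":0,"twist":0,"gripper":0.2},
  ],
)

```text
time: 18.95
tool_pos: [0.3764, -0.2862, 0.2934]
tcp_rot: [0.15, 0.706, 0.151, -0.676]
wrist_force: [0.4, 0.1, 0.2]
width: 0.6
```

```bash
cat > tee.py <<'E'
from h import *
import sys
S()
s=snapshot("wrist");save(sys.argv[1]+".png",s["img"])
P=wpts(s);I=s["img"].astype(int);r,g,b=I[...,0],I[...,1],I[...,2]
red=(r>80)&(g<75)&(b<75)&(r>2*g)&(s["range_z"]>0)&(P[...,2]>.008)
n,L,st,_=cv2.connectedComponentsWithStats(red.astype(np.uint8))
for i in range(1,n):
    if st[i,4]<100: continue
    q=P[L==i];zt=np.percentile(q[:,2],95);t=q[q[:,2]>zt-.006]
    mm=cv2.minAreaRect((t[:,:2]*1000).astype(np.float32))
    print(st[i],"ztop",zt.round(4),"rect",np.round(mm[0],1),np.round(mm[1],1),round(mm[2],1),t.mean(0).round(4))
E
python3 tee.py w13
```

```text
t 18.95 tcp [ 0.3764 -0.2862  0.2934] yaw_y -65.38 F [0.4 0.1 0.2] w 52.2 q [ 0.89  0.06 -0.32  1.86 -0.01  1.19 -0.57]
[527   0  59  55 903] ztop 0.1149 rect [ 733.9 -460.1] [57.3  5.1] 68.2 [ 0.734  -0.4578  0.1136]
[ 151  139  101   50 2696] ztop 0.0547 rect [ 371.3 -134.2] [ 46.2 131.6] 2.5 [ 0.3714 -0.1363  0.0522]
[ 309  171   29   81 1335] ztop 0.0416 rect [ 375.  -296.6] [98.2 33.7] 24.3 [ 0.3757 -0.296   0.0395]
[231 244  43  46 767] ztop 0.0325 rect [ 301.7 -249.8] [ 28.6 142.2] 78.1 [ 0.2738 -0.2436  0.0376]
```

Request:
apply_moves(
  deltas=[
    {"dx":-0.1,"dy":-1.0,"dz":0,"twist":-0.6,"gripper":0.2},
    {"dx":0,"dy":0,"dz":-4,"twist":0,"gripper":0.2},
    {"dx":0,"dy":0,"dz":-4,"twist":0,"gripper":0.2},
    {"dx":0,"dy":0,"dz":-4,"twist":0,"gripper":0.2},
    {"dx":0,"dy":0,"dz":-4,"twist":0,"gripper":0.2},
    {"dx":0,"dy":0,"dz":-4,"twist":0,"gripper":0.2},
    {"dx":0,"dy":0,"dz":-2.5,"twist":0,"gripper":0.2},
    {"dx":0,"dy":0,"dz":0,"twist":0,"gripper":0.2},
  ],
)

```text
time: 20.0
tool_pos: [0.3837, -0.29, 0.0654]
tcp_rot: [0.154, 0.708, 0.151, -0.672]
wrist_force: [0.1, -0.6, 0.3]
width: 0.601
```

```bash
python3 tee.py w14
```

```text
t 20.0 tcp [ 0.3837 -0.29    0.0654] yaw_y -65.05 F [ 0.1 -0.6  0.3] w 52.3 q [ 0.84  0.33 -0.3   2.13  0.11  0.66 -0.67]
[  16  144  167   95 9476] ztop 0.0544 rect [ 370.9 -134.2] [ 46.5 132.3] 1.7 [ 0.3722 -0.1403  0.0522]
[ 292  203   57  129 4794] ztop 0.0414 rect [ 382.4 -292.9] [82.8 34.1] 23.4 [ 0.382  -0.2928  0.0402]
```

Request:
apply_moves(
  deltas=[
    {"dx":-0.8,"dy":-0.6,"dz":0,"twist":-1,"gripper":0.2},
    {"dx":0,"dy":0,"dz":0,"twist":0,"gripper":0.2},
    {"dx":-0.1,"dy":0,"dz":-1,"twist":0,"gripper":0.2},
    {"dx":-0.1,"dy":0,"dz":-1,"twist":0,"gripper":0.2},
    {"dx":-0.05,"dy":0,"dz":-1,"twist":0,"gripper":0.2},
    {"dx":0,"dy":0,"dz":-1,"twist":0,"gripper":0.2},
    {"dx":0,"dy":0,"dz":-1,"twist":0,"gripper":0.2},
    {"dx":0,"dy":0,"dz":-0.4,"twist":0,"gripper":0.2},
  ],
)

```text
time: 21.05
tool_pos: [0.3755, -0.2984, 0.012]
tcp_rot: [0.151, 0.711, 0.142, -0.672]
wrist_force: [0.2, 0.5, -0.1]
width: 0.602
```

```bash
python3 tee.py w15
```

```text
t 21.05 tcp [ 0.3755 -0.2984  0.012 ] yaw_y -66.12 F [ 0.2  0.5 -0.1] w 52.4 q [ 0.82  0.42 -0.26  2.17  0.15  0.52 -0.7 ]
[    0   134   138   113 11169] ztop 0.0543 rect [ 371.7 -156. ] [46.6 88.3] 2.3 [ 0.3736 -0.1555  0.0522]
[ 276  196   75  136 7162] ztop 0.0414 rect [ 391.1 -288.8] [63.8 34.4] 23.8 [ 0.3881 -0.2901  0.0402]
[300 361  26  26 654] ztop 0.0397 rect [ 361.7 -301.6] [71.4 13.4] 23.3 [ 0.3392 -0.3111  0.0414]
```

Good. I close and lift.

Request:
apply_moves(
  deltas=[
    {"dx":0,"dy":0.1,"dz":-0.1,"twist":0,"gripper":-1},
    {"dx":0,"dy":0,"dz":0,"twist":0,"gripper":-1},
    {"dx":0,"dy":0,"dz":0,"twist":0,"gripper":-1},
    {"dx":0,"dy":0,"dz":0,"twist":0,"gripper":-1},
    {"dx":0,"dy":0,"dz":0,"twist":0,"gripper":-1},
    {"dx":0,"dy":0,"dz":0,"twist":0,"gripper":-1},
    {"dx":0,"dy":0,"dz":1,"twist":0,"gripper":-1},
    {"dx":0,"dy":0,"dz":3,"twist":0,"gripper":-1},
  ],
  squeeze=25,
)

```text
time: 22.1
tool_pos: [0.3742, -0.2962, 0.0509]
tcp_rot: [0.149, 0.71, 0.144, -0.673]
wrist_force: [0.6, -0.9, -1.2]
width: 0.384
```

```bash
python3 tee.py w16; python3 - <<'E'
import numpy as np,cv2
from h import wpts
# shaft yaw from top-face edges (w3,w4,w12)
for n in("w2","w3","w4"):
    s=dict(np.load("/tmp/%s.npz"%n));P=wpts(s)
    m=(s["range_z"]>0)&(abs(P[...,2]-.1455)<.0035)&(np.hypot(P[...,0]-.538,P[...,1]+.002)<.015)
    q=P[m];mm=cv2.minAreaRect((q[:,:2]*1000).astype(np.float32));print(n,len(q),mm)
E
```

```text
t 22.1 tcp [ 0.3742 -0.2962  0.0509] yaw_y -66.1 F [ 0.6 -0.9 -1.2] w 33.4 q [ 0.85  0.35 -0.29  2.15  0.12  0.61 -0.67]
[    0   133   170    97 10247] ztop 0.0544 rect [ 371.1 -134.3] [ 46.1 131.8] 1.6 [ 0.3722 -0.1414  0.0522]
[ 279  197   78  135 7312] ztop 0.0813 rect [ 390.8 -288.7] [62.9 35.5] 24.2 [ 0.3872 -0.2901  0.0799]
[304 361  27  27 683] ztop 0.0795 rect [ 361.5 -301.9] [71.4 13.8] 22.9 [ 0.3373 -0.312   0.0784]
w2 235 ((537.3722534179688, -2.6267242431640625), (14.591263771057129, 15.144876480102539), 13.996788024902344)
w3 511 ((537.6298217773438, -2.774624824523926), (14.83663272857666, 15.133780479431152), 14.350340843200684)
w4 517 ((537.4078369140625, -2.6960039138793945), (15.117252349853516, 14.671392440795898), 14.791000366210938)
```

Request:
apply_moves(
  deltas=[
    {"dx":0,"dy":0,"dz":4,"twist":0,"gripper":-1},
    {"dx":0,"dy":0,"dz":4,"twist":0,"gripper":-1},
    {"dx":0,"dy":0,"dz":4,"twist":0,"gripper":-1},
    {"dx":1,"dy":1.5,"dz":3,"twist":-1.5,"gripper":-1},
    {"dx":2,"dy":4,"dz":0,"twist":-2,"gripper":-1},
    {"dx":2,"dy":4,"dz":0,"twist":-2,"gripper":-1},
    {"dx":2,"dy":4,"dz":0,"twist":-2,"gripper":-1},
    {"dx":2,"dy":4,"dz":0,"twist":-1.5,"gripper":-1},
  ],
)

```text
time: 23.15
tool_pos: [0.4677, -0.1219, 0.2161]
tcp_rot: [0.097, 0.724, 0.076, -0.679]
wrist_force: [0.6, 0.1, -1.1]
width: 0.385
```

```bash
python3 tee.py w17
```

```text
t 23.15 tcp [ 0.4677 -0.1219  0.2161] yaw_y -76.01 F [ 0.6  0.1 -1.1] w 33.5 q [ 0.6   0.13 -0.48  1.98  0.09  0.98 -1.24]
[612  24  28  39 132] ztop 0.1169 rect [ 760.7 -397.2] [55.1  6.9] 66.8 [ 0.7605 -0.3961  0.1154]
[ 280  197   76  135 7252] ztop 0.2465 rect [ 485.1 -117.3] [63.  34.9] 13.0 [ 0.4814 -0.1176  0.2448]
[237 292  21  23 330] ztop 0.2696 rect [479.5 -91.9] [22.4  2.7] 0.5 [ 0.4752 -0.0916  0.2826]
[304 362  27  26 679] ztop 0.2443 rect [ 427.9 -130.9] [17.8 13.9] 13.2 [ 0.4281 -0.1306  0.2431]
[352 380  24  14 218] ztop 0.3372 rect [ 486.3 -124.5] [1.1 3.1] 15.3 [ 0.4862 -0.1244  0.3374]
```

Request:
apply_moves(
  deltas=[
    {"dx":1.1,"dy":1.9,"dz":0,"twist":0.1,"gripper":-1},
    {"dx":1.1,"dy":1.9,"dz":0,"twist":0.1,"gripper":-1},
    {"dx":1.1,"dy":1.9,"dz":0,"twist":0.1,"gripper":-1},
    {"dx":1.1,"dy":1.9,"dz":0,"twist":0,"gripper":-1},
    {"dx":1.1,"dy":1.9,"dz":0,"twist":0,"gripper":-1},
    {"dx":0.8,"dy":1.3,"dz":0,"twist":0,"gripper":-1},
    {"dx":0.3,"dy":0.5,"dz":-1,"twist":0,"gripper":-1},
    {"dx":0,"dy":0,"dz":-1,"twist":0,"gripper":-1},
  ],
)

```text
time: 24.2
tool_pos: [0.5376, 0.0025, 0.1983]
tcp_rot: [0.102, 0.726, 0.083, -0.675]
wrist_force: [-1.4, -0.1, -1.6]
width: 0.386
```

```bash
python3 tee.py w18
```

```text
t 24.2 tcp [0.5376 0.0025 0.1983] yaw_y -75.0 F [-1.4 -0.1 -1.6] w 33.5 q [ 0.37  0.25 -0.55  1.89  0.2   0.97 -1.58]
[ 281  200   74  132 5909] ztop 0.2287 rect [554.4   7.8] [62.7 33.9] 14.5 [0.5513 0.0071 0.2271]
[304 362  27  26 675] ztop 0.2261 rect [497.9  -7.2] [18.4 13.8] 14.1 [ 0.498 -0.007  0.225]
[333 381  41  13 321] ztop 0.3197 rect [554.4   3.3] [1.6 8.4] 18.9 [0.5546 0.0031 0.3195]
```

Request:
apply_moves(
  deltas=[
    {"dx":0.06,"dy":-0.5,"dz":0,"twist":0,"gripper":-1},
    {"dx":0,"dy":-0.05,"dz":0,"twist":0,"gripper":-1},
    {"dx":0,"dy":0,"dz":-0.8,"twist":0,"gripper":-1},
    {"dx":0,"dy":0,"dz":-0.8,"twist":0,"gripper":-1},
    {"dx":0,"dy":0,"dz":-0.8,"twist":0,"gripper":-1},
    {"dx":0,"dy":0,"dz":-0.7,"twist":0,"gripper":-1},
    {"dx":0,"dy":0,"dz":-0.3,"twist":0,"gripper":-1},
    {"dx":0,"dy":0,"dz":0,"twist":0,"gripper":-1},
  ],
)

```text
time: 25.25
tool_pos: [0.536, -0.006, 0.1594]
tcp_rot: [0.101, 0.724, 0.082, -0.678]
wrist_force: [0.2, 0.3, -0.1]
width: 0.385
```

```bash
python3 tee.py w19
```

```text
t 25.25 tcp [ 0.536  -0.006   0.1594] yaw_y -75.19 F [ 0.2  0.3 -0.1] w 33.5 q [ 0.37  0.3  -0.54  1.94  0.23  0.9  -1.6 ]
[ 281  200   74  132 5682] ztop 0.1898 rect [553.   -0.8] [62.7 33.9] 14.1 [ 0.5499 -0.0015  0.1882]
[304 362  27  26 680] ztop 0.1875 rect [496.3 -15.4] [18.3 13.9] 15.4 [ 0.4965 -0.0154  0.1863]
```

Request:
apply_moves(
  deltas=[
    {"dx":0.2,"dy":0.25,"dz":0,"twist":0,"gripper":-1},
    {"dx":0,"dy":0,"dz":0,"twist":0,"gripper":-1},
    {"dx":0,"dy":0,"dz":0,"twist":0,"gripper":-1},
    {"dx":0,"dy":0,"dz":0,"twist":0,"gripper":-1},
    {"dx":0,"dy":0,"dz":0,"twist":0,"gripper":-1},
    {"dx":0,"dy":0,"dz":0,"twist":0,"gripper":-1},
    {"dx":0,"dy":0,"dz":0,"twist":0,"gripper":-1},
    {"dx":0,"dy":0,"dz":0,"twist":0,"gripper":-1},
  ],
)

```text
time: 26.3
tool_pos: [0.5389, -0.0033, 0.1604]
tcp_rot: [0.101, 0.725, 0.081, -0.677]
wrist_force: [0.9, 0.7, -0.3]
width: 0.383
```

```bash
python3 tee.py w20
```

```text
t 26.3 tcp [ 0.5389 -0.0033  0.1604] yaw_y -75.2 F [ 0.9  0.7 -0.3] w 33.3 q [ 0.36  0.3  -0.54  1.93  0.23  0.9  -1.61]
[ 281  200   74  132 5695] ztop 0.1908 rect [555.6   2. ] [62.8 33.8] 14.6 [0.5526 0.0013 0.1892]
[304 362  27  26 679] ztop 0.1884 rect [499.2 -12.6] [18.  13.9] 15.9 [ 0.4993 -0.0126  0.1872]
```

Request:
apply_moves(
  deltas=[
    {"dx":0,"dy":0,"dz":-0.2,"twist":0,"gripper":-1},
    {"dx":0,"dy":0,"dz":-0.2,"twist":0,"gripper":-1},
    {"dx":0,"dy":0,"dz":-0.2,"twist":0,"gripper":-1},
    {"dx":0,"dy":0,"dz":-0.1,"twist":0,"gripper":-1},
    {"dx":0,"dy":0,"dz":0,"twist":0,"gripper":-1},
    {"dx":0,"dy":0,"dz":0,"twist":0,"gripper":-1},
    {"dx":0,"dy":0,"dz":0,"twist":0,"gripper":-1},
    {"dx":0,"dy":0,"dz":0,"twist":0,"gripper":-1},
  ],
)

```text
time: 27.35
tool_pos: [0.5389, -0.0033, 0.1529]
tcp_rot: [0.101, 0.725, 0.082, -0.677]
wrist_force: [0.4, 0.7, -1.7]
width: 0.38
```

```bash
python3 tee.py w21
```

```text
t 27.35 tcp [ 0.5389 -0.0033  0.1529] yaw_y -75.2 F [ 0.4  0.7 -1.7] w 33.1 q [ 0.36  0.31 -0.54  1.94  0.24  0.88 -1.61]
[ 281  200   74  131 5665] ztop 0.1833 rect [555.8   2.1] [62.6 33.9] 14.5 [0.5526 0.0013 0.1816]
[304 362  27  26 675] ztop 0.1808 rect [499.1 -12.8] [17.7 13.8] 14.5 [ 0.4993 -0.0126  0.1796]
```

The bore is already past the shaft's top with no force, so I carry on down.

Request:
apply_moves(
  deltas=[
    {"dx":0,"dy":0,"dz":-0.3,"twist":0,"gripper":-1},
    {"dx":0,"dy":0,"dz":-0.3,"twist":0,"gripper":-1},
    {"dx":0,"dy":0,"dz":-0.3,"twist":0,"gripper":-1},
    {"dx":0,"dy":0,"dz":-0.3,"twist":0,"gripper":-1},
    {"dx":0,"dy":0,"dz":-0.3,"twist":0,"gripper":-1},
    {"dx":0,"dy":0,"dz":-0.3,"twist":0,"gripper":-1},
    {"dx":0,"dy":0,"dz":-0.3,"twist":0,"gripper":-1},
    {"dx":0,"dy":0,"dz":0,"twist":0,"gripper":-1},
  ],
)

```text
time: 28.4
tool_pos: [0.5386, -0.0033, 0.13]
tcp_rot: [0.101, 0.724, 0.082, -0.677]
wrist_force: [-0.1, 0.6, -1.4]
width: 0.385
```

```bash
python3 tee.py w22
```

```text
t 28.4 tcp [ 0.5386 -0.0033  0.13  ] yaw_y -75.2 F [-0.1  0.6 -1.4] w 33.5 q [ 0.34  0.34 -0.53  1.96  0.27  0.84 -1.64]
[ 281  200   74  132 5430] ztop 0.1604 rect [555.5   2. ] [62.6 33.8] 14.4 [0.5524 0.0012 0.1588]
[304 362  27  26 629] ztop 0.158 rect [498.5 -12.5] [18.3 13.8] 18.3 [ 0.4989 -0.0127  0.1569]
```

Request:
apply_moves(
  deltas=[
    {"dx":0,"dy":0,"dz":-0.2,"twist":0,"gripper":-1},
    {"dx":0,"dy":0,"dz":-0.1,"twist":0,"gripper":-1},
    {"dx":0,"dy":0,"dz":-0.1,"twist":0,"gripper":-1},
    {"dx":0,"dy":0,"dz":-0.1,"twist":0,"gripper":-1},
    {"dx":0,"dy":0,"dz":0,"twist":0,"gripper":-1},
    {"dx":0,"dy":0,"dz":0,"twist":0,"gripper":-1},
    {"dx":0,"dy":0,"dz":0,"twist":0,"gripper":-1},
    {"dx":0,"dy":0,"dz":0,"twist":0,"gripper":-1},
  ],
)

```text
time: 29.45
tool_pos: [0.5392, -0.0033, 0.1261]
tcp_rot: [0.101, 0.725, 0.081, -0.677]
wrist_force: [-0.1, 0.4, 1.0]
width: 0.385
```

```bash
python3 tee.py w23
```

```text
t 29.45 tcp [ 0.5392 -0.0033  0.1261] yaw_y -75.21 F [-0.1  0.4  1. ] w 33.5 q [ 0.34  0.34 -0.52  1.97  0.27  0.83 -1.64]
[ 281  200   74  132 5361] ztop 0.1566 rect [556.2   2.1] [62.5 33.9] 14.7 [0.5529 0.0013 0.1549]
[304 362  26  27 632] ztop 0.1544 rect [499.5 -12.5] [18.  13.1] 13.7 [ 0.4996 -0.0125  0.1533]
```

Request:
apply_moves(
  deltas=[
    {"dx":0,"dy":0,"dz":-0.05,"twist":0,"gripper":-1},
    {"dx":0,"dy":0,"dz":0,"twist":0,"gripper":0.1},
    {"dx":0,"dy":0,"dz":0,"twist":0,"gripper":0.1},
    {"dx":0,"dy":0,"dz":0,"twist":0,"gripper":0.1},
    {"dx":0,"dy":0,"dz":0,"twist":0,"gripper":0.1},
    {"dx":0,"dy":0,"dz":2,"twist":0,"gripper":0.1},
    {"dx":0,"dy":0,"dz":4,"twist":0,"gripper":0.1},
    {"dx":0,"dy":0,"dz":4,"twist":0,"gripper":0.1},
  ],
)

```text
time: 30.5
tool_pos: [0.5369, -0.0034, 0.2244]
tcp_rot: [0.101, 0.722, 0.082, -0.679]
wrist_force: [-0.3, -0.6, -0.2]
width: 0.546
```

Request:
apply_moves(
  deltas=[
    {"dx":-1,"dy":0,"dz":3,"twist":0,"gripper":0.1},
    {"dx":-2,"dy":0,"dz":2,"twist":0,"gripper":0.1},
    {"dx":-2,"dy":0,"dz":0,"twist":0,"gripper":0.1},
    {"dx":-1,"dy":0,"dz":0,"twist":0,"gripper":0.1},
    {"dx":0,"dy":0,"dz":0,"twist":0,"gripper":0.1},
    {"dx":0,"dy":0,"dz":0,"twist":0,"gripper":0.1},
    {"dx":0,"dy":0,"dz":0,"twist":0,"gripper":0.1},
    {"dx":0,"dy":0,"dz":0,"twist":0,"gripper":0.1},
  ],
)

```text
time: 31.5
tool_pos: [0.4785, -0.003, 0.2788]
tcp_rot: [0.101, 0.725, 0.082, -0.677]
wrist_force: [0.9, 0.1, -0.5]
width: 0.554
```

```bash
python3 tee.py w24; python3 w.py w25 | grep -E "blue|yel"
```

```text
t 31.5 tcp [ 0.4785 -0.003   0.2788] yaw_y -75.16 F [ 0.9  0.1 -0.5] w 48.2 q [ 0.45  0.07 -0.57  1.89  0.07  1.12 -1.46]
[ 28  92  17  62 219] ztop 0.0197 rect [517.4 420.4] [94.6 19.5] 23.2 [0.5111 0.4163 0.0167]
[312 160  37  65 812] ztop 0.1562 rect [518.3  -8.3] [54.5 30.7] 15.3 [ 0.5162 -0.01    0.1543]
[395 297  17  21 123] ztop 0.3359 rect [494.8 -32.9] [0.9 0.4] 67.5 [ 0.4947 -0.033   0.3375]
[336 304  33  25 504] ztop 0.0524 rect [420.1 -67. ] [136.4  35.8] 20.1 [ 0.3734 -0.084   0.0572]
blue 247 [0.5704 0.2372 0.1442] [0.5619 0.2292 0.1418] [0.5791 0.2468 0.146 ] px [95.39271255 83.15789474] ((570.7178344726562, 237.6913299560547), (19.016136169433594, 18.417633056640625), 48.98893356323242)
yel 195 [0.5524 0.2391 0.1044] [0.5479 0.2162 0.1028] [0.5572 0.263  0.1061] px [108.90769231 105.10769231] ((552.4004516601562, 239.97607421875), (48.62201690673828, 8.286211967468262), 85.38878631591797)
```

View pics/w24.png

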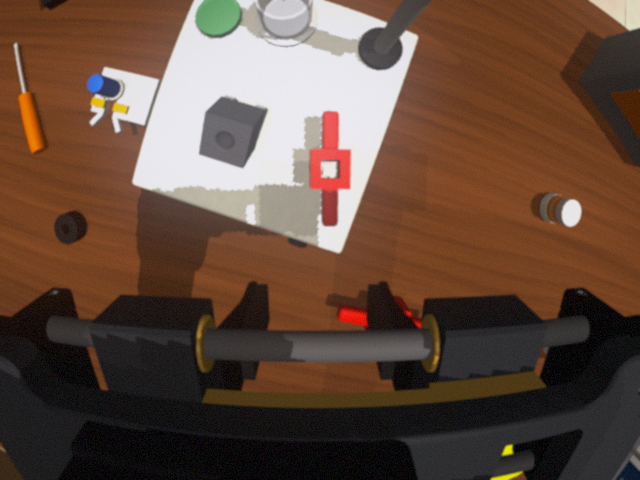

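Wrist view: the tee is on the shaft at px (330,168) with the shaft end showing in its bore. The pin stands in the keeper at (103,87) behind the yellow lips. The tee's top is at 0.1562, and on the bench it read 0.0415, so its underside is about 0.1147 against 0.115. It's home, so I hand in.

```bash
python3 -c "
from h import *
S();print(env.close_job())"
```

```text
t 31.6 tcp [ 0.4784 -0.003   0.2788] yaw_y -75.16 F [ 0.1  0.2 -0.3] w 48.0 q [ 0.45  0.07 -0.57  1.89  0.07  1.12 -1.46]
the job is handed in; nothing more can be done
None
```

The pin is parked in the keeper, the red tee handle is home on the square shaft, and both are released. I handed the job in at 31.6 s; it reports no verdict.

- **Pin:** I drew it out along the bore and eased the grip to 4 N so that it swung upright. Then I slid it into the notch and let it down behind the lips. The last checks put its handle top at z 0.144 m (0.144 expected), within about 2 mm of the keeper's axis, with the gripper clear.
- **Bottom of the notch:** I did not feel a sharp stop there. The last few millimetres showed only slight contact, and the wrist force stayed under 4 N.
- **Tee:** I took the middle-sized one, whose wings measured 100 mm. It went down the shaft without resistance and met the shoulder lightly. Its underside measured about 0.1147 m against the shoulder's 0.115 m, and it was about 0.5 mm off the shaft's axis just before release.
- **Not checked:** I did not measure the bystanders again, but the paths kept clear of them. The last picture showed nothing disturbed among those in view.

One move call was refused for a missing key and sent again. No measurements disagreed beyond the camera's 2 mm or so.

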